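# Hover the bearing cover over the gearbox for its gasket

## Task

Pick up the square bearing cover with the ear by its tube and lower it lightly onto the gearbox housing, ear over ear and bolt holes over the threaded holes, until you feel it seat. Then raise it about 15 mm off the face so that the gasket can be slipped in, and finish while still holding it there, still and level, with the holes lined up and nothing but the gripper carrying it. Do not press hard on the housing, and leave the other parts on the bench where they are.

Things in the scene. Friction and masses are not known exactly. Their poses are not given: they have to be found in the camera images.
- cover_grip (a point): grip point of the aluminium bearing cover: on the axis of its upright round tube (36 mm diameter, rising 50 mm above the plate), 34 mm above the cover's underside and 24 mm below the tube's top. Axes: x from the tube's axis to the ear, z up along the tube
- cover: the cover: loose, lying flat, 0.3 to 0.55 kg; square plate 88 x 88 x 8 mm, tube at its centre, one ear 34 mm wide reaching 78 mm from the tube's axis; 58 mm high overall, balanced within 8 mm of the tube. Origin: centre of the square's underside, below the tube's axis; x to the ear. It lies in one of two places on the robot's left, the round cover in the other
- cover_under (a point): the centre of the cover's flat underside (the same point as the cover's origin), same axes
- cover_ear_hole (a point): axis of the 12 mm through hole in the cover's ear, at the underside, 63 mm along x from the cover's origin
- cover_far_hole (a point): axis of one of the four 12 mm through holes in the square plate, at the underside, at x -33, y +33 mm from the cover's origin (the four are at x, y = +-33 mm)
- housing: gearbox housing, fixed: grey cast block about 110 mm square with a bright level machined face on top, of the cover's outline (88 x 88 mm, one 34 mm ear), a 40 mm bore at its centre and five 10 mm threaded holes in the cover's pattern. The face stands 95 to 115 mm above the bench, differing between starts. Axes: x towards its ear, z up
- face (a point): centre of the housing's top face, at the height of the face, on the axis of the bore; where the cover's origin comes when the cover is seated. Same axes as the housing
- housing_ear_hole (a point): mouth of the threaded hole in the housing's ear, 63 mm along the housing's x from the centre of the face
- housing_far_hole (a point): mouth of the threaded hole at x -33, y +33 mm from the centre of the face
- round_cover: the other cover: round aluminium flange 94 mm across and 8 mm thick with the same upright tube, no ear and no through holes; not to be used. Origin at the centre of its underside
- ring_gear: loose steel ring, 116 mm across, 22 mm high; bystander. Origin at the centre of its underside
- bearing: loose steel bearing ring, 62 mm across, 16 mm high; bystander. Origin at the centre of its underside
- drum: loose stepped steel clutch drum, 100 mm across, 70 mm high; bystander. Origin at the centre of its underside
- bottle: white plastic bottle with black cap, 40 mm across, 100 mm high; bystander. Origin at the centre of its underside
- wrench: open-ended wrench 180 mm long lying flat; bystander. Origin at its middle, on its underside
- hub: small steel hub, flange 56 mm across with a 28 mm stub, 50 mm high; bystander. Origin at the centre of its underside

How it is judged:
By the outcome, as a careful person would: the job done as asked, in the order asked, and still so for the second after the job is handed in, while the arm keeps its last pose, push and grip.
It also fails if it takes over 40 s, if anything falls off the work surface, if the arm or the gripper's body presses on something with over 40 N, if the wrist force passes 120 N, or if a joint passes its speed limit or range.

## Robot

A 6-joint arm with a two-finger parallel gripper is mounted at the origin on the work surface. World frame = base frame: x ahead of the robot, y to its left, z up, the work surface at z = 0. Lengths are in m, angles in rad, forces in N, time in s.
With the tool pointing down it reaches from about 0.15 to 0.775 m from the base axis. Payload 6.1 kg.
Tool frame: the origin (TCP) lies at the very end of the fingers, on their centre line; the grasp point (between the pads) lies grip_depth behind it (grip_depth is the distance from the TCP to the grasp point, in m); z points along the fingers, y is the line along which they close (so a half turn about z gives the same grasp; the last joint's range is limited). The gripper opens to 85 mm and grips with 20 to 120 N. Pads are 22 mm wide; open, the fingers measure 114 mm over their backs; the gripper's body (76 mm by 85 mm) begins 54 mm behind the grasp point. The pads swing forward as they close: fully open they stand 13 mm farther back than shut.
Start: joints at [1.14, 0.126, -0.04, 1.405, 0, 1.571], TCP at [0.219, 0.477, 0.231] pointing down, gripper open.
Joint ranges: [-2.72, 2.72], [-0.95, 1.95], [-1.27, 1.35], [-1.78, 2.02], [-1.46, 1.47], [-3.14, 3.14]. Speed limits (rad/s): [2.39, 2.39, 3.01, 3.14, 3.14, 3.14].

## Interface

Orientations are given as a rotation vector (axis times angle).
In Python, from cell import state, read_camera, hand_in, silhouettes, grip_depth gives the robot as it stands.
- The arm moves only by the shell command python3 -m jog 'ROWS'. ROWS is a JSON object of lists of equal length, an entry for each row: "translation": the shift along the tool's x, y, z each as a share of 0.1 m, from -1 to 1, a list of three; "angular": the turn, a rotation vector about the tool's x, y, z each as a share of pi/2 rad, from -1 to 1, a list of three; "grip": the finger opening in mm, from 0 to 85.4. In form: {"translation": [[tx, ty, tz], ...], "angular": [[ax, ay, az], ...], "grip": [grip, ...]}. A call has 1 to 12 rows; each row is the pose to reach, as a shift and turn from the pose commanded when the call began, along the tool's axes at that moment; what a row does not reach only later rows make up. A row lasts 1/12 s, in which the tool goes at most 41.7 mm and 7.16 degrees, less where a joint would pass 70% of its speed; a pose out of reach is approached as far as the arm can. A call with a number of a shift or a turn outside -1 to 1 is refused whole. A call with a gripper value outside its range is refused whole. The fingers move at their own pace and stop on an object; the grip force is fixed at half the most. Time passes only in rows, so rows that repeat a pose let the fingers close. It gives the time, the measured TCP pose, the force, the opening and the grip force at its end, in the units of the state.
- state(): the state, without advancing time (a new reading comes with each control period).
- read_camera(name): name is "side" or "top" or "wrist"; returns a dict with "img" (384x512x3 uint8, red, green, blue), "fx", "fy", "cx", "cy" (pixels), "extrinsics" (4x4, takes a point from camera to world coordinates). Camera axes: x right, y down, z forward; pixel columns grow to the right and rows downward; lengths in m; the calibration is good to about 2 mm. A picture is of the moment at which its call begins. There is no depth.
- hand_in(): hands the job in; it is judged then, once.
Trained networks look in a picture, given as the dict that the camera call returned (one of the last four; its "shot" number tells which), for a name from the list of things; names that differ only in an ending like _2 or _b are one class to them, and where a whole thing is asked for, a point or a joint stands for the part that bears it (a point fixed in the world has none). Each returns a list of dicts, best first, with "p" (0 to 1); they miss things now and then, are a little off and sometimes report something else, mostly with a low value. They report only what shows in the picture. A call takes as long as a camera call.
- silhouettes(picture, target): "pixels" (384x512 bool, what is visible of it) and "point" ([column, row] in pixels, amid what is visible of it).
The state is a dict: "clock": time; "joint_positions": joint angles; "qd": joint speeds; "joint_torque": joint torques, N m; "tool_pos": TCP position; "tcp_rot": TCP orientation; "contact_force": force on the tool from outside, world axes, zero at the start; "ft_torque": the same for the moment, N m; "finger_gap": finger opening in m; "grasp_force": force on a finger pad.
Only numpy, scipy, OpenCV 4.12 (cv2) and the standard library are available. Lean on these libraries where they do the work, as an engineer would, in place of code of your own. Each camera call takes 0.05 s, during which the arm holds its last target. There are 200 camera calls.

## Working session

There is one attempt and no reset: what is moved stays moved. The work goes in short steps, Python scripts to look and compute and a shell command to move; the robot and the scene stay as the last step left them, time stands still between calls to the robot, and variables do not carry over. Pictures are saved under pics/ and viewed, at most 10 in all, crops included, and the job is handed in when it is done.

```bash
ls; mkdir -p pics; python3 - <<'E'
from cell import *
import cv2,numpy as np
s=state();print(s,grip_depth)
for n in ["top","side"]:
    c=read_camera(n);cv2.imwrite(f"pics/{n}0.png",c["img"][:,:,::-1])
    print(n,c["fx"],c["cx"],c["cy"],np.round(c["extrinsics"],3).tolist())
    for t in ["cover","round_cover","housing","face","cover_grip","cover_ear_hole","cover_far_hole","housing_ear_hole","housing_far_hole"]:
        for r in silhouettes(c,t)[:2]: print(t,round(r["p"],2),np.round(r["point"],1),r["pixels"].sum())
E
```

```text
pics
{'clock': 0.0, 'joint_positions': array([ 1.13999671e+00,  1.26392844e-01, -4.06037436e-02,  1.40540196e+00,
        5.41130198e-06,  1.57077689e+00]), 'qd': array([-0.00078349,  0.00116608, -0.00137087, -0.00099968,  0.00064295,
        0.00052719]), 'joint_torque': array([ 3.09021998e-04, -4.35915756e+01,  3.52923560e+01,  1.73787674e-02,
        1.21273015e-04, -5.03804699e-06]), 'tool_pos': array([0.21906767, 0.47666359, 0.23052369]), 'tcp_rot': array([-6.71373415e-01, -3.06865951e+00,  2.45651199e-03]), 'contact_force': array([-0.78314593, -0.29698333, -0.12307873]), 'ft_torque': array([ 0.03367591,  0.00264034, -0.00348203]), 'grasp_force': 0.0, 'finger_gap': 0.08551236922671393} 0.0187
top 382.79950948720534 249.68287004797958 195.34406257001928 [[-0.016, -0.975, 0.222, 0.308], [-1.0, 0.016, -0.002, 0.018], [-0.002, -0.222, -0.975, 1.135], [0.0, 0.0, 0.0, 1.0]]
cover 0.55 [149.3 215.9] 899
round_cover 0.55 [228.6 217.4] 788
round_cover 0.22 [152.1 213. ] 1009
face 0.6 [334.7 191.7] 1744
cover_grip 0.65 [150.7 218.6] 994
cover_ear_hole 0.78 [150.8 216.1] 960
cover_far_hole 0.8 [149.6 217.1] 1036
cover_far_hole 0.17 [269.1 252.1] 216
housing_ear_hole 0.77 [338.9 190. ] 1716
housing_ear_hole 0.29 [368.2 272.3] 314
housing_far_hole 0.85 [335.3 194.4] 1750
side 376.2775290010621 253.64598123575897 189.97493180650298 [[0.914, -0.307, 0.264, 0.274], [-0.405, -0.693, 0.596, -0.604], [-0.0, -0.652, -0.758, 0.882], [0.0, 0.0, 0.0, 1.0]]
cover 0.67 [207.1 148.7] 714
round_cover 0.58 [230.5 198.4] 664
housing 0.72 [299.8 271.9] 2743
face 0.84 [301.5 271.3] 2687
cover_grip 0.57 [206.7 147.8] 669
cover_grip 0.45 [229.  352.5] 545
cover_ear_hole 0.58 [205.9 145.8] 648
cover_far_hole 0.56 [207.2 153.9] 597
housing_ear_hole 0.8 [301.9 274.1] 2669
housing_ear_hole 0.44 [230.2 349.5] 522
housing_far_hole 0.75 [300.5 272. ] 2720
housing_far_hole 0.68 [213.3 239.4] 347
```

```bash
python3 - <<'E'
import cv2
a=cv2.imread("pics/top0.png");b=cv2.imread("pics/side0.png")
cv2.imwrite("pics/t1.png",cv2.resize(a[120:320,90:400],None,fx=2.58,fy=2.58,interpolation=cv2.INTER_CUBIC))
cv2.imwrite("pics/s1.png",cv2.resize(b[90:330,150:400],None,fx=2.5,fy=2.5,interpolation=cv2.INTER_CUBIC))
E
```

```text
(no output)
```

View pics/t1.png

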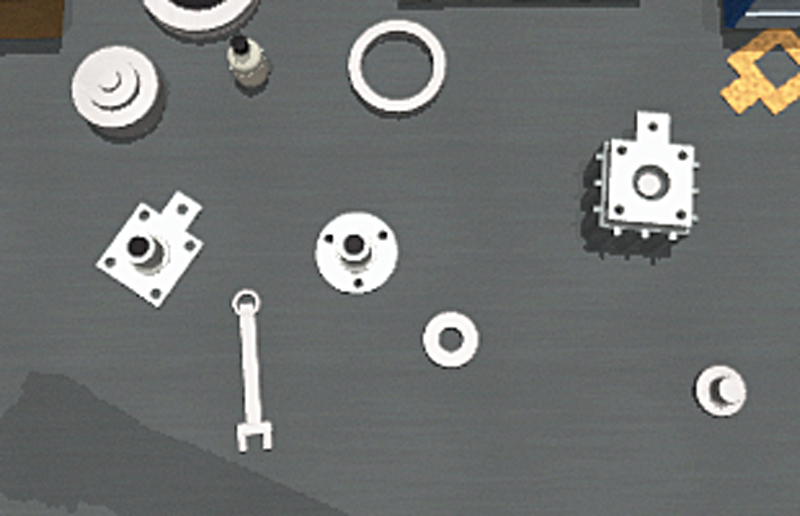

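View pics/s1.png

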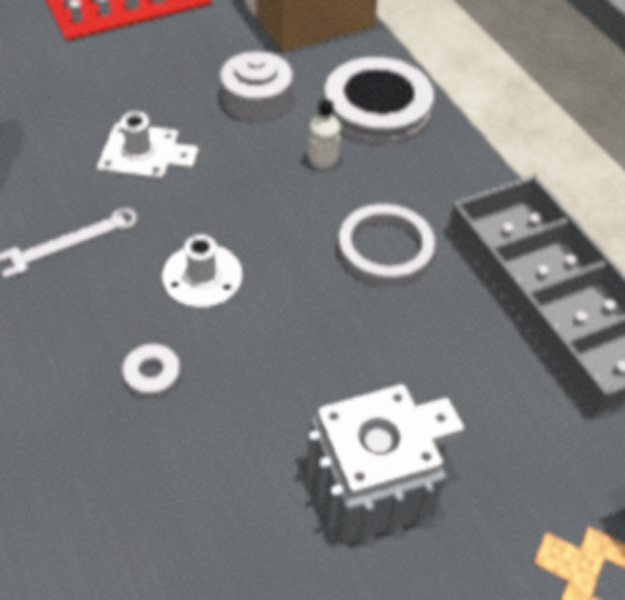

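```bash
cat > h.py <<'E'
import numpy as np,cv2
from scipy.optimize import least_squares
from scipy.spatial.transform import Rotation as R
from cell import *
H=np.array([[63,0],[33,33],[33,-33],[-33,-33],[-33,33]])/1000
def proj(c,P):
    E=np.array(c["extrinsics"]);q=(np.atleast_2d(P)-E[:3,3])@E[:3,:3]
    return q[:,:2]/q[:,2:]*[c["fx"],c["fy"]]+[c["cx"],c["cy"]]
def pts(p,h,idx=range(5)):   # p=x,y,z,yaw
    a=H[list(idx)];s,k=np.sin(p[3]),np.cos(p[3])
    return np.c_[p[0]+a[:,0]*k-a[:,1]*s,p[1]+a[:,0]*s+a[:,1]*k,np.full(len(a),p[2]+h)]
def fit(obs,h,p0,z=None):    # obs: list of (cam, idx, pixels)
    f=lambda p:np.concatenate([(proj(c,pts(p if z is None else [p[0],p[1],z,p[3]],h,i))-u).ravel() for c,i,u in obs])
    r=least_squares(f,p0,loss="soft_l1");p=r.x
    if z is not None:p[2]=z
    return p,np.round(f(p).reshape(-1,2),1)
def togo(target,yaw_turn):   # shares for a jog to world TCP target, turn about world z (tool down)
    s=state();T=R.from_rotvec(s["tcp_rot"])
    return np.round(T.inv().apply(np.array(target)-s["tool_pos"])/.1,3),np.round(T.inv().apply([0,0,yaw_turn])/(np.pi/2),3)
E
python3 - <<'E'
from h import *
t=read_camera("top");s=read_camera("side")
T=lambda a:np.array(a)/2.58+[90,120]-.3
S=lambda a:np.array(a)/2.5+[150,90]-.3
c=[(t,range(5),T([(182,209),(144,215),(190,245),(155,294),(110,262)])),(s,range(4),S([(183,155),(168,135),(156,169),(108,161)]))]
h=[(t,range(5),T([(653,127),(622,150),(682,155),(681,215),(619,210)])),(s,range(5),S([(440,417),(397,398),(426,457),(360,477),(333,415)]))]
pc,r=fit(c,.008,[.2,.25,0,-.6],z=0);print(pc,r.tolist())
ph,r=fit(h,0,[.3,-.2,.1,0]);print(ph,r.tolist())
x=R.from_rotvec(state()["tcp_rot"]).as_matrix();print(x)
print(togo([pc[0],pc[1],.0153],0),togo([pc[0],pc[1],.12],0))
E
```

```text
[ 0.50073937  0.31961244  0.         -0.59883867] [[0.4, -0.1], [0.3, -0.2], [0.2, 0.1], [0.6, -0.5], [0.2, -0.3], [-0.3, -0.9], [-0.5, -0.5], [-0.6, -0.9], [-0.6, -0.2]]
[ 0.55552877 -0.24226086  0.09681835 -0.10093704] [[0.0, -0.5], [-0.1, -0.1], [0.2, -0.1], [-0.0, -0.5], [0.2, -0.5], [-0.3, 0.4], [-0.2, 0.0], [-0.4, -0.3], [-0.4, -0.2], [-0.0, 0.6]]
[[-9.08617203e-01  4.17629955e-01 -8.99814089e-06]
 [ 4.17629953e-01  9.08617201e-01  6.51803965e-05]
 [ 3.53971516e-05  5.54661364e-05 -9.99999998e-01]]
(array([-3.215, -0.255,  2.16 ]), array([0., 0., 0.])) (array([-3.215, -0.255,  1.113]), array([0., 0., 0.]))
```

```bash
python3 -m jog '{"translation":[[-0.4,-0.03,0.1],[-0.8,-0.06,0.2],[-1,-0.08,0.25],[-1,-0.08,0.25]],"angular":[[0,0,0],[0,0,0],[0,0,0],[0,0,0]],"grip":[85,85,85,85]}'
python3 -m jog '{"translation":[[-0.4,-0.03,0.1],[-0.8,-0.06,0.2],[-1,-0.08,0.25],[-1,-0.08,0.25]],"angular":[[0,0,0],[0,0,0],[0,0,0],[0,0,0]],"grip":[85,85,85,85]}'
python3 -m jog '{"translation":[[-0.4,-0.03,0.15],[-0.8,-0.06,0.3],[-1,-0.08,0.5],[-1,-0.08,0.5],[-1,-0.08,0.5]],"angular":[[0,0,0],[0,0,0],[0,0,0],[0,0,0],[0,0,0]],"grip":[85,85,85,85,85]}'
python3 - <<'E'
from h import *
c=read_camera("wrist");cv2.imwrite("pics/w1.png",c["img"][:,:,::-1])
print(c["fx"],c["cx"],c["cy"],np.round(c["extrinsics"],3).tolist())
print(np.round(proj(c,pts([.5007,.3196,0,-.5988],.008)),1).tolist(),proj(c,[.5007,.3196,.058]),togo([.5007,.3196,.0153],0))
E
```

```text
clock: 1.43
tool_pos: [0.3091, 0.4258, 0.2049]
tcp_rot: [0.677, 3.067, -0.004]
contact_force: [-0.9, -0.1, 0.6]
finger_gap: 0.085
grasp_force: 0.0
clock: 1.77
tool_pos: [0.3964, 0.3771, 0.1799]
tcp_rot: [-0.677, -3.067, 0.003]
contact_force: [-0.1, 0.6, 0.4]
finger_gap: 0.0852
grasp_force: 0.0
clock: 2.18
tool_pos: [0.4812, 0.3296, 0.1302]
tcp_rot: [-0.673, -3.066, 0.002]
contact_force: [-1.2, 0.2, -0.3]
finger_gap: 0.0847
grasp_force: 0.0
286.58162138239686 253.65934448118716 189.35929789314775 [[0.419, 0.877, 0.234, 0.422], [0.908, -0.405, -0.109, 0.357], [-0.002, 0.258, -0.966, 0.273], [0.0, 0.0, 0.0, 1.0]]
[[243.2, 263.0], [280.2, 241.5], [215.2, 231.4], [224.5, 167.1], [293.4, 178.4]] [[253.17134044 225.01503982]] (array([-0.224, -0.016,  1.16 ]), array([0., 0., 0.]))
```

View pics/w1.png

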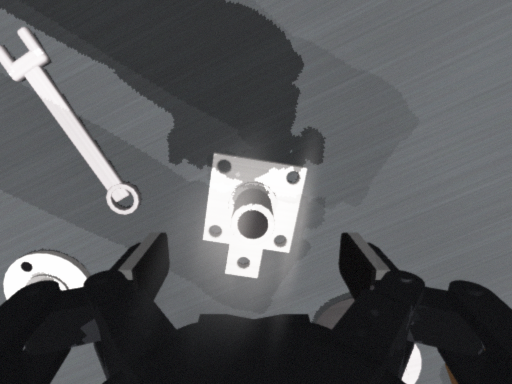

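```bash
python3 -m jog '{"translation":[[-0.22,-0.016,0.1],[-0.225,-0.016,0.4],[-0.225,-0.016,0.7],[-0.225,-0.016,0.9],[-0.225,-0.016,0.9],[-0.225,-0.016,0.9]],"angular":[[0,0,0],[0,0,0],[0,0,0],[0,0,0],[0,0,0],[0,0,0]],"grip":[85,85,85,85,85,85]}'
python3 -c "
from h import *
print(togo([.5007,.3196,.0153],0))"
```

```text
clock: 2.73
tool_pos: [0.5004, 0.3201, 0.0419]
tcp_rot: [-0.668, -3.069, 0.0]
contact_force: [1.7, -0.9, 0.7]
finger_gap: 0.0855
grasp_force: 0.0
(array([-0.005, -0.003,  0.266]), array([0., 0., 0.]))
```

```bash
python3 -m jog '{"translation":[[0,0,0.13],[0,0,0.26],[0,0,0.26],[0,0,0.26],[0,0,0.26],[0,0,0.26],[0,0,0.26],[0,0,0.26],[0,0,0.26],[0,0,0.26],[0,0,0.26],[0,0,0.26]],"angular":[[0,0,0],[0,0,0],[0,0,0],[0,0,0],[0,0,0],[0,0,0],[0,0,0],[0,0,0],[0,0,0],[0,0,0],[0,0,0],[0,0,0]],"grip":[85,85,85,60,45,30,30,30,30,30,30,30]}'
```

```text
clock: 3.73
tool_pos: [0.5022, 0.3194, 0.0168]
tcp_rot: [0.671, 3.068, 0.002]
contact_force: [-1.2, -1.2, 6.7]
finger_gap: 0.0346
grasp_force: 60.2
```

```bash
python3 -m jog '{"translation":[[0,0,-0.1],[0,0,-0.3],[0,0,-0.6],[0,0,-0.9],[0,0,-1],[0,0,-1],[0,0,-1]],"angular":[[0,0,0],[0,0,0],[0,0,0],[0,0,0],[0,0,0],[0,0,0],[0,0,0]],"grip":[30,30,30,30,30,30,30]}'
python3 -m jog '{"translation":[[-0.1,-0.2,-0.3],[-0.25,-0.4,-0.55],[-0.4,-0.7,-0.6],[-0.57,-0.98,-0.6],[-0.57,-0.98,-0.6]],"angular":[[0,0,0],[0,0,0],[0,0,0],[0,0,0],[0,0,0]],"grip":[30,30,30,30,30]}'
python3 - <<'E'
from h import *
c=read_camera("top");cv2.imwrite("pics/t2.png",c["img"][:,:,::-1])
print(state()["finger_gap"],togo([.5555,-.2423,.17],.498))
E
```

```text
clock: 4.32
tool_pos: [0.5015, 0.319, 0.1147]
tcp_rot: [-0.672, -3.069, 0.0]
contact_force: [0.8, -0.5, -4.4]
finger_gap: 0.0348
grasp_force: 60.6
clock: 4.73
tool_pos: [0.5119, 0.2013, 0.1735]
tcp_rot: [-0.678, -3.066, 0.007]
contact_force: [-0.7, 0.4, -3.7]
finger_gap: 0.0349
grasp_force: 61.6
0.03492920270210652 (array([-2.274, -3.857,  0.038]), array([ 0.001, -0.001, -0.317]))
```

```bash
python3 -m jog '{"translation":[[-0.2,-0.33,0],[-0.4,-0.66,0],[-0.57,-0.96,0],[-0.57,-0.96,0]],"angular":[[0,0,0],[0,0,0],[0,0,0],[0,0,0]],"grip":[30,30,30,30]}'
python3 -m jog '{"translation":[[-0.2,-0.33,0],[-0.4,-0.66,0],[-0.57,-0.96,0],[-0.57,-0.96,0]],"angular":[[0,0,0],[0,0,0],[0,0,0],[0,0,0]],"grip":[30,30,30,30]}'
python3 -m jog '{"translation":[[-0.2,-0.33,0],[-0.4,-0.66,0],[-0.57,-0.96,0],[-0.57,-0.96,0]],"angular":[[0,0,0],[0,0,0],[0,0,0],[0,0,0]],"grip":[30,30,30,30]}'
python3 -m jog '{"translation":[[-0.15,-0.25,0],[-0.3,-0.5,0],[-0.45,-0.75,0],[-0.54,-0.93,0],[-0.57,-0.96,0],[-0.57,-0.96,0],[-0.57,-0.96,0],[-0.57,-0.96,0]],"angular":[[0,0,-0.05],[0,0,-0.11],[0,0,-0.18],[0,0,-0.25],[0,0,-0.29],[0,0,-0.317],[0,0,-0.317],[0,0,-0.317]],"grip":[30,30,30,30,30,30,30,30]}'
python3 - <<'E'
from h import *
s=state()
for n in ["top","side","wrist"]:
    c=read_camera(n);cv2.imwrite(f"pics/{n}3.png",c["img"][:,:,::-1])
    p=s["tool_pos"]; g=[p[0],p[1],p[2]-.0155,-.101]
    print(n,np.round(proj(c,pts(g,.008)),1).tolist(),np.round(proj(c,pts([.5555,-.2423,.0968,-.101],0)),1).tolist())
a=cv2.imread("pics/top3.png")[130:270,260:400];b=cv2.imread("pics/side3.png")[190:330,230:370];w=cv2.imread("pics/wrist3.png")[::1,::1]
big=lambda i:cv2.resize(i,(400,400),interpolation=cv2.INTER_CUBIC)
cv2.imwrite("pics/ab3.png",np.hstack([big(a),big(b)]))
print(togo([.5555,-.2423,.17],0),s["tcp_rot"])
E
```

```text
clock: 5.12
tool_pos: [0.5234, 0.0906, 0.1729]
tcp_rot: [-0.678, -3.065, 0.006]
contact_force: [-0.1, 0.8, -4.5]
finger_gap: 0.0347
grasp_force: 62.3
clock: 5.45
tool_pos: [0.5354, -0.0203, 0.1728]
tcp_rot: [-0.678, -3.065, 0.005]
contact_force: [-0.2, 1.4, -3.4]
finger_gap: 0.0349
grasp_force: 62.7
clock: 5.78
tool_pos: [0.5474, -0.1314, 0.1726]
tcp_rot: [-0.678, -3.065, 0.004]
contact_force: [0.2, 0.5, -3.2]
finger_gap: 0.0349
grasp_force: 62.9
clock: 6.45
tool_pos: [0.5589, -0.2372, 0.1733]
tcp_rot: [0.104, -3.137, -0.003]
contact_force: [-0.2, 0.7, -4.2]
finger_gap: 0.0348
grasp_force: 62.9
top [[346.9, 159.7], [334.1, 169.5], [359.2, 171.6], [358.6, 195.9], [333.1, 193.8]] [[342.8, 168.5], [330.7, 177.7], [354.3, 179.7], [353.7, 202.6], [329.8, 200.6]]
side [[330.0, 238.7], [311.8, 230.6], [324.1, 254.4], [296.1, 262.7], [284.9, 238.2]] [[325.4, 256.9], [308.3, 248.9], [319.7, 272.2], [293.2, 280.4], [282.9, 256.3]]
wrist [[237.4, 323.6], [299.0, 289.8], [190.2, 273.7], [203.8, 165.5], [324.0, 185.4]] [[235.9, 262.6], [280.5, 236.5], [201.8, 224.2], [212.2, 144.7], [296.8, 159.0]]
(array([ 0.04 , -0.049,  0.046]), array([0., 0., 0.])) [ 1.03841384e-01 -3.13709463e+00 -2.51453809e-03]
```

View pics/ab3.png

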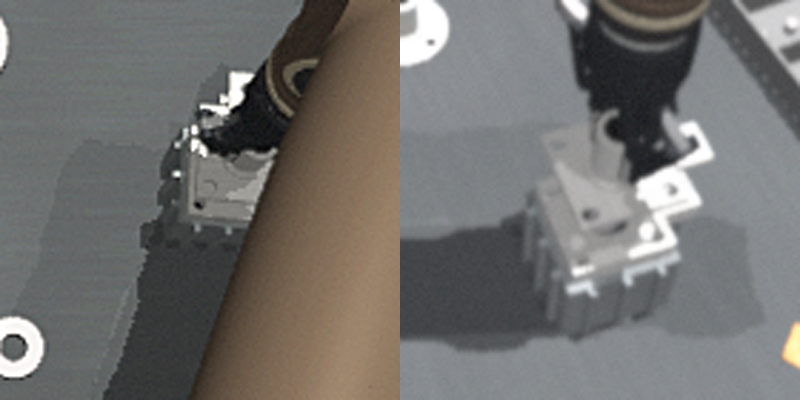

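View pics/wrist3.png

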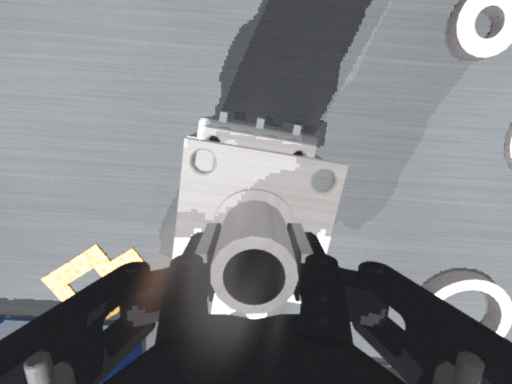

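```bash
python3 -m jog '{"translation":[[0.02,-0.02,0.1],[0.04,-0.04,0.2],[0.04,-0.04,0.3],[0.04,-0.04,0.4],[0.04,-0.04,0.46],[0.04,-0.04,0.46],[0.04,-0.04,0.46]],"angular":[[0,0,0],[0,0,0],[0,0,0],[0,0,0],[0,0,0],[0,0,0],[0,0,0]],"grip":[30,30,30,30,30,30,30]}'
cat > look.py <<'E'
import sys;from h import *
k=sys.argv[1];s=state()
p=s["tool_pos"];g=[p[0],p[1],p[2]-.0155,-.101]
for n in ["side","wrist"]:
    c=read_camera(n);cv2.imwrite(f"pics/{n}{k}.png",c["img"][:,:,::-1])
    print(n,"cov",np.round(proj(c,pts(g,.008)),1).tolist(),"hou",np.round(proj(c,pts([.5555,-.2423,.0968,-.101],0)),1).tolist())
b=cv2.imread(f"pics/side{k}.png")[215:295,265:345];w=cv2.imread(f"pics/wrist{k}.png")[110:310,165:365]
big=lambda i,n:cv2.resize(i,(n,n),interpolation=cv2.INTER_CUBIC)
cv2.imwrite(f"pics/c{k}.png",np.hstack([big(b,400),big(w,400)]))
print(p,s["tcp_rot"],s["contact_force"])
E
python3 look.py 4
```

```text
clock: 7.18
tool_pos: [0.5552, -0.242, 0.1286]
tcp_rot: [0.105, -3.139, -0.001]
contact_force: [-0.1, 0.5, -4.3]
finger_gap: 0.0348
grasp_force: 62.9
side cov [[326.7, 251.4], [309.2, 243.4], [321.0, 267.0], [293.9, 275.2], [283.3, 250.9]] hou [[325.4, 256.9], [308.3, 248.9], [319.7, 272.2], [293.2, 280.4], [282.9, 256.3]]
wrist cov [[237.8, 323.4], [299.5, 289.7], [190.6, 273.5], [204.2, 165.3], [324.7, 185.2]] hou [[239.2, 299.3], [293.5, 268.9], [197.8, 254.4], [210.3, 158.7], [314.8, 176.2]]
[ 0.55517146 -0.24198357  0.12862748] [ 1.05430926e-01 -3.13870309e+00 -8.55228059e-04] [-0.08664249  0.53492369 -4.25028111]
```

View pics/c4.png

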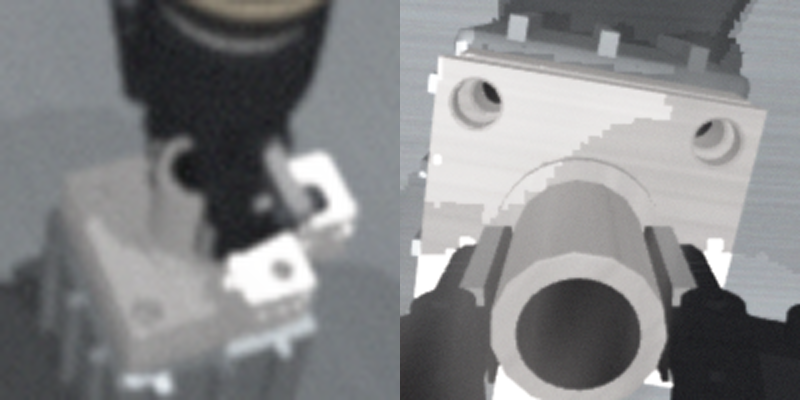

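```bash
python3 - <<'E'
import cv2,numpy as np
w=cv2.imread("pics/wrist4.png");z=lambda x,y:cv2.resize(w[y-18:y+18,x-18:x+18],(396,396),interpolation=cv2.INTER_CUBIC)
cv2.imwrite("pics/z4.png",np.hstack([z(204,161),z(323,180)]))
E
```

```text
(no output)
```

View pics/z4.png

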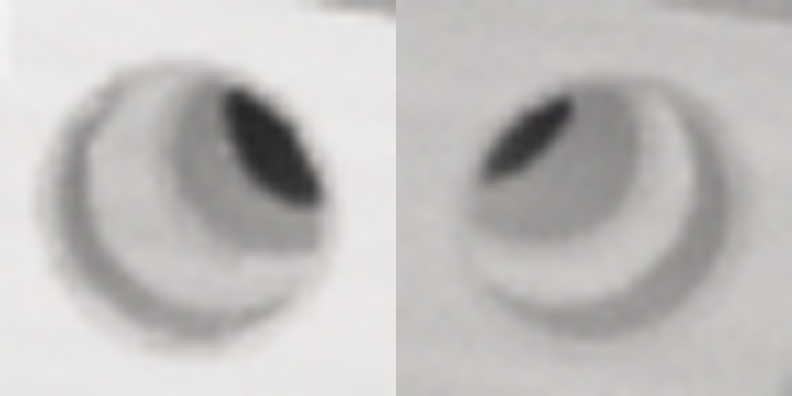

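```bash
cat > rel.py <<'E'
from h import *
def back(c,uv,z):
    E=np.array(c["extrinsics"]);d=np.c_[(np.array(uv)-[c["cx"],c["cy"]])/[c["fx"],c["fy"]],np.ones(len(uv))]@E[:3,:3].T
    return E[:3,3]+d*((z-E[2,3])/d[:,2])[:,None]
def yaw(P): d=P[1]-P[0];return np.arctan2(-d[0],d[1])   # from hole -x-y to hole -x+y
E
python3 - <<'E'
from rel import *
c=read_camera("wrist");p=state()["tool_pos"]
C=back(c,[(203.0,161.5),(323.7,180.8)],p[2]-.0165+.008)
print("cover",C.mean(0),yaw(C),np.linalg.norm(C[1]-C[0]))
for z in (.097,.100,.103):
    f=c["fx"]/ (c["extrinsics"][2][3]-z)*.97*.005*11
    L=np.array([172+f,250-f])/11+[186,143];Q=np.array([244-f,240-f])/11+[305,162]
    P=back(c,[L,Q],z);print(z,f,"delta mm",(P.mean(0)-C.mean(0))*1e3,yaw(P),np.linalg.norm(P[1]-P[0]))
E
```

```text
cover [ 0.52038843 -0.23953381  0.12143025] -0.09450025794543276 0.06585319231263312
0.097 86.9966038262184 delta mm [  2.1441148    1.62333419 -24.43025311] -0.09873865986801879 0.06931918539436238
0.1 88.50745132307101 delta mm [  1.50463558   1.45894164 -21.43025311] -0.09912490036308229 0.06796134757062504
0.103 90.07170327598175 delta mm [  0.86517863   1.29455122 -18.43025311] -0.09952679143180868 0.066603566185305
```

```bash
python3 -m jog '{"translation":[[-0.009,0.0125,0.02],[-0.009,0.0125,0.04],[-0.009,0.0125,0.05],[-0.009,0.0125,0.05],[-0.009,0.0125,0.05]],"angular":[[0,0,0],[0,0,0],[0,0,0],[0,0,0],[0,0,0]],"grip":[30,30,30,30,30]}'
python3 -m jog '{"translation":[[0,0,0.005],[0,0,0.01],[0,0,0.01],[0,0,0.01]],"angular":[[0,0,0],[0,0,0],[0,0,0],[0,0,0]],"grip":[30,30,30,30]}'
```

```text
clock: 7.75
tool_pos: [0.5563, -0.2408, 0.1242]
tcp_rot: [0.105, -3.14, -0.0]
contact_force: [-0.1, 0.8, -4.3]
finger_gap: 0.0349
grasp_force: 62.9
clock: 8.08
tool_pos: [0.5563, -0.2409, 0.1233]
tcp_rot: [-0.105, 3.14, -0.0]
contact_force: [0.8, -1.1, -4.7]
finger_gap: 0.0348
grasp_force: 62.9
```

```bash
python3 - <<'E'
import cv2,numpy as np
from rel import *
c=read_camera("wrist");w=c["img"][:,:,::-1].copy();cv2.imwrite("pics/wrist5.png",w);z=lambda x,y:cv2.resize(w[y-18:y+18,x-18:x+18],(396,396),interpolation=cv2.INTER_CUBIC)
cv2.imwrite("pics/z5.png",np.hstack([z(204,161),z(323,180)]));print(state())
E
```

```text
{'clock': 8.1333, 'joint_positions': array([-4.08515039e-01,  2.97684463e-01, -6.26256323e-02,  1.21052679e+00,
       -3.20120332e-06, -4.75676121e-01]), 'qd': array([ 0.00041655,  0.00094288,  0.00097783, -0.00070345, -0.00145943,
       -0.00039684]), 'joint_torque': array([ 1.84319404e-03, -5.63876688e+01,  3.64722455e+01, -8.41682078e-03,
        1.13698956e-03, -7.16397864e-06]), 'tool_pos': array([ 0.55635509, -0.24082871,  0.12328035]), 'tcp_rot': array([ 1.05475278e-01, -3.13978350e+00, -2.27147631e-05]), 'contact_force': array([-0.07445207,  0.61059327, -4.41150402]), 'ft_torque': array([ 0.01076062, -0.0028518 ,  0.00229179]), 'grasp_force': 62.929630279541016, 'finger_gap': 0.035013833693796875}
```

View pics/z5.png

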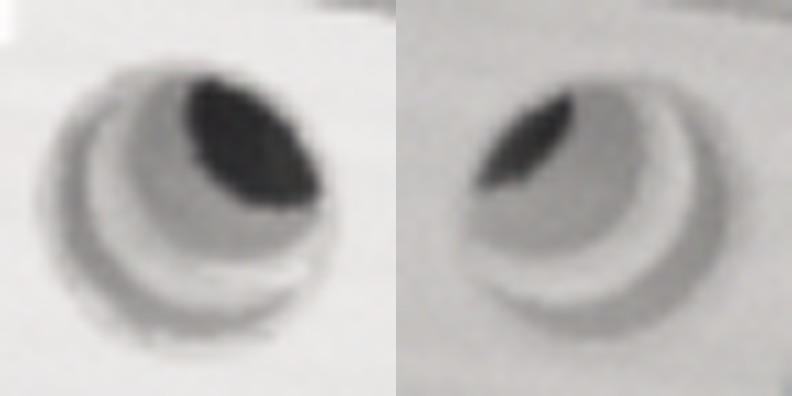

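```bash
python3 - <<'E'
from rel import *
c=read_camera("wrist");p=state()["tool_pos"]
C=back(c,[(203.0,161.5),(323.7,180.8)],p[2]-.0165+.008)
B=back(c,[np.array([88+116,308-116])/11+[186,143],np.array([299-116,300-116])/11+[305,162]],p[2]-.0165)
print("cover",C.mean(0),B.mean(0),yaw(C),yaw(B),np.linalg.norm(B[1]-B[0]))
for z in (.098,.101,.104):
    f=c["fx"]/ (c["extrinsics"][2][3]-z)*.97*.005*11
    L=np.array([128+f,262-f])/11+[186,143];Q=np.array([249-f,255-f])/11+[305,162]
    P=back(c,[L,Q],z);print(z,f,"delta mm",(P.mean(0)-C.mean(0))*1e3,(P.mean(0)-B.mean(0))*1e3,yaw(P),np.linalg.norm(P[1]-P[0]))
E
```

```text
cover [ 0.52092632 -0.23812311  0.11483328] [ 0.52163509 -0.23796049  0.10683328] -0.09456787118684239 -0.09054287557605586 0.06719128849040557
0.098 90.82099585455941 delta mm [  1.32656618   0.23075307 -16.83328229] [ 0.61779745  0.06813353 -8.83328229] -0.09596674642937862 0.0686712490966198
0.101 92.46885557377945 delta mm [  0.67464775   0.08312412 -13.83328229] [-0.03412098 -0.07949542 -5.83328229] -0.09636656635619051 0.06726477416264297
0.104 94.17761797674287 delta mm [  0.02275471  -0.0645024  -10.83328229] [-0.68601403 -0.22712194 -2.83328229] -0.09678335405322372 0.06585836282729736
```

```bash
python3 -m jog '{"translation":[[0,0,0.005],[0,0,0.01],[0,0,0.015],[0,0,0.02],[0,0,0.02],[0,0,0.02]],"angular":[[0,0,0],[0,0,0],[0,0,0],[0,0,0],[0,0,0],[0,0,0]],"grip":[30,30,30,30,30,30]}'
python3 -m jog '{"translation":[[0,0,0.005],[0,0,0.01],[0,0,0.01],[0,0,0.01]],"angular":[[0,0,0],[0,0,0],[0,0,0],[0,0,0]],"grip":[30,30,30,30]}'
```

```text
clock: 8.68
tool_pos: [0.5563, -0.2408, 0.1212]
tcp_rot: [0.105, -3.14, -0.0]
contact_force: [0.1, 0.2, -4.7]
finger_gap: 0.0347
grasp_force: 62.9
clock: 9.02
tool_pos: [0.5563, -0.2409, 0.1203]
tcp_rot: [0.105, -3.14, 0.0]
contact_force: [0.7, -0.3, -3.6]
finger_gap: 0.0349
grasp_force: 62.9
```

```bash
python3 -m jog '{"translation":[[0,0,0.005],[0,0,0.01],[0,0,0.01],[0,0,0.01]],"angular":[[0,0,0],[0,0,0],[0,0,0],[0,0,0]],"grip":[30,30,30,30]}'
```

```text
clock: 9.35
tool_pos: [0.5563, -0.2408, 0.1193]
tcp_rot: [0.105, -3.14, 0.0]
contact_force: [-0.1, -1.0, -4.0]
finger_gap: 0.0343
grasp_force: 62.9
```

```bash
python3 -m jog '{"translation":[[0,0,0.005],[0,0,0.01],[0,0,0.01],[0,0,0.01]],"angular":[[0,0,0],[0,0,0],[0,0,0],[0,0,0]],"grip":[30,30,30,30]}'
```

```text
clock: 9.68
tool_pos: [0.5564, -0.2409, 0.1189]
tcp_rot: [-0.105, 3.139, -0.0]
contact_force: [-2.2, 0.2, 1.4]
finger_gap: 0.035
grasp_force: 63.5
```

```bash
python3 - <<'E'
from rel import *
c=read_camera("wrist");w=c["img"][:,:,::-1].copy();cv2.imwrite("pics/wrist6.png",w);z=lambda x,y:cv2.resize(w[y-18:y+18,x-18:x+18],(396,396),interpolation=cv2.INTER_CUBIC)
d=read_camera("side");b=d["img"][:,:,::-1].copy();cv2.imwrite("pics/side6.png",b)
b=cv2.resize(b[225:295,265:405],(792,396),interpolation=cv2.INTER_CUBIC)[:,:792]
b=b[:200] if 0 else b
cv2.imwrite("pics/z6.png",np.vstack([np.hstack([z(204,161),z(323,180)])[:370],cv2.resize(b,(792,396))[:][:230] if 0 else cv2.resize(d["img"][235:285,265:365][:,:,::-1],(460,230),interpolation=cv2.INTER_CUBIC).__class__(0) if 0 else np.pad(cv2.resize(d["img"][235:285,265:365][:,:,::-1],(460,230),interpolation=cv2.INTER_CUBIC),((0,0),(0,332),(0,0)))]))
s=state();print(s["contact_force"],s["ft_torque"],s["tool_pos"],s["clock"])
E
```

```text
[-2.32637119  0.72976501  3.1950801 ] [0.29399823 0.54023873 0.03472584] [ 0.55638173 -0.24088384  0.11889217] 9.7833
```

View pics/z6.png

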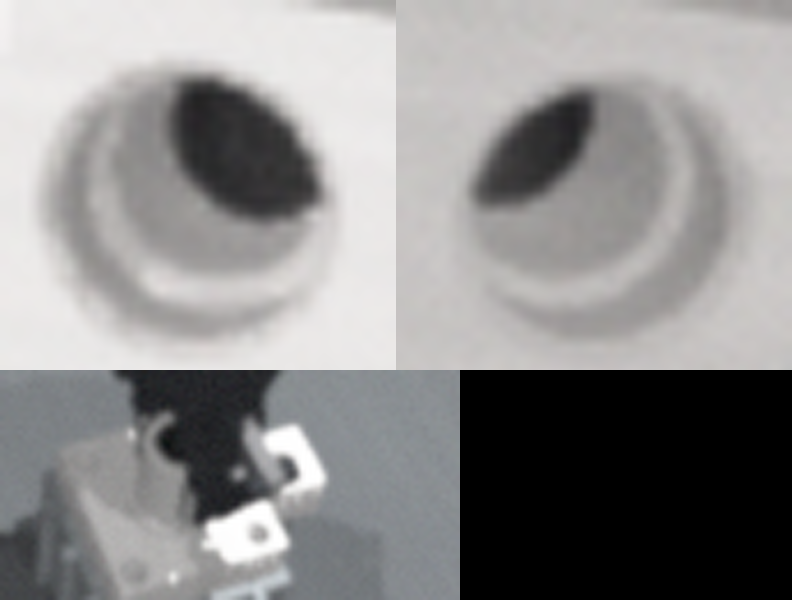

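```bash
python3 -m jog '{"translation":[[0,0,-0.01],[0,0,-0.02],[0.002,0,-0.02],[0.005,0,-0.02],[0.005,0,-0.01],[0.005,0,0],[0.005,0,0],[0.005,0,0]],"angular":[[0,0,0],[0,0,0],[0,0,0],[0,0,0],[0,0,0],[0,0,0],[0,0,0],[0,0,0]],"grip":[30,30,30,30,30,30,30,30]}'; python3 -c "
from h import *
s=state();print(s['contact_force'],s['ft_torque'],s['tool_pos'],s['tcp_rot'])"
```

```text
clock: 10.45
tool_pos: [0.5558, -0.2409, 0.1189]
tcp_rot: [-0.105, 3.139, -0.0]
contact_force: [-2.4, 1.0, 2.8]
finger_gap: 0.0346
grasp_force: 63.7
[-2.38730057  1.03005709  2.7612327 ] [0.27528171 0.4888554  0.02845466] [ 0.55582842 -0.24088175  0.11887734] [-1.05399337e-01  3.13936741e+00 -3.39429580e-04]
```

```bash
python3 -m jog '{"translation":[[0,0,0.0025],[0,0,0.005],[0,0,0.005]],"angular":[[0,0,0],[0,0,0],[0,0,0]],"grip":[30,30,30]}'; python3 -c "
from h import *
s=state();print(s['contact_force'],s['ft_torque'],s['tool_pos'],s['tcp_rot'])"
```

```text
clock: 10.7
tool_pos: [0.5558, -0.2409, 0.1189]
tcp_rot: [-0.105, 3.139, -0.001]
contact_force: [-4.0, 1.8, 6.5]
finger_gap: 0.0348
grasp_force: 64.0
[-4.03894044  1.78335561  6.53850449] [0.41810531 0.76626319 0.01206054] [ 0.55583393 -0.24091704  0.11886537] [-1.05299456e-01  3.13898093e+00 -5.66999831e-04]
```

```bash
python3 -m jog '{"translation":[[0,0,-0.003],[0,0,-0.003],[0,0,-0.003]],"angular":[[-0.001,0.002,0],[-0.001,0.002,0],[-0.001,0.002,0]],"grip":[30,30,30]}'; python3 -c "
from h import *
s=state();print(s['contact_force'],s['ft_torque'],s['tool_pos'],s['tcp_rot'])"
```

```text
clock: 10.95
tool_pos: [0.5558, -0.2409, 0.1189]
tcp_rot: [0.105, -3.137, -0.002]
contact_force: [-4.6, 2.4, 7.1]
finger_gap: 0.0349
grasp_force: 64.0
[-4.62627437  2.43516812  7.14890637] [0.17221686 0.683489   0.0153209 ] [ 0.55579442 -0.24086857  0.11890397] [ 1.05435860e-01 -3.13696313e+00 -1.76866485e-03]
```

```bash
python3 -m jog '{"translation":[[0.002,0,0],[0.002,0,0],[0.002,0,0]],"angular":[[0,0.002,0],[0,0.002,0],[0,0.002,0]],"grip":[30,30,30]}'; python3 -c "
from h import *
s=state();print(s['contact_force'],s['ft_torque'],s['tool_pos'],s['tcp_rot'])"
```

```text
clock: 11.2
tool_pos: [0.5557, -0.2409, 0.1188]
tcp_rot: [0.105, -3.134, -0.002]
contact_force: [-4.6, 2.1, 6.6]
finger_gap: 0.0347
grasp_force: 64.0
[-4.5940488   2.06494411  6.55576583] [0.21494263 0.58120352 0.04152409] [ 0.5557009  -0.24087655  0.11884069] [ 1.05294000e-01 -3.13397394e+00 -1.66517993e-03]
```

```bash
python3 -m jog '{"translation":[[0,0,-0.01],[0,0,-0.03],[0,0,-0.06],[0,0,-0.1],[0,0,-0.14],[0,0,-0.16],[0,0,-0.16],[0,0,-0.16]],"angular":[[0,0,0],[0.001,-0.004,0],[0.001,-0.004,0],[0.001,-0.004,0],[0.001,-0.004,0],[0.001,-0.004,0],[0.001,-0.004,0],[0.001,-0.004,0]],"grip":[30,30,30,30,30,30,30,30]}'; python3 - <<'E'
from rel import *
c=read_camera("wrist");w=c["img"][:,:,::-1].copy();cv2.imwrite("pics/wrist7.png",w);z=lambda x,y:cv2.resize(w[y-18:y+18,x-18:x+18],(396,396),interpolation=cv2.INTER_CUBIC)
d=read_camera("side")["img"][:,:,::-1].copy();cv2.imwrite("pics/side7.png",d)
cv2.imwrite("pics/z7.png",np.vstack([np.hstack([z(204,161),z(323,180)])[40:360],np.pad(cv2.resize(d[230:286,265:365],(500,280),interpolation=cv2.INTER_CUBIC),((0,0),(0,292),(0,0)))]))
s=state();print(s["contact_force"],s["ft_torque"],s["tool_pos"],s["tcp_rot"],R.from_rotvec(s["tcp_rot"]).as_matrix()[:,2])
E
```

```text
clock: 11.87
tool_pos: [0.5559, -0.241, 0.1342]
tcp_rot: [-0.105, 3.139, -0.0]
contact_force: [-0.6, -0.1, -5.2]
finger_gap: 0.0348
grasp_force: 63.1
[ 0.09492827  0.18171962 -3.06748689] [ 0.02806799  0.03267978 -0.00381851] [ 0.55566949 -0.24088792  0.1338963 ] [ 1.05379657e-01 -3.13955514e+00 -2.08170739e-04] [-2.73751950e-04  1.23423085e-04 -9.99999955e-01]
```

View pics/z7.png

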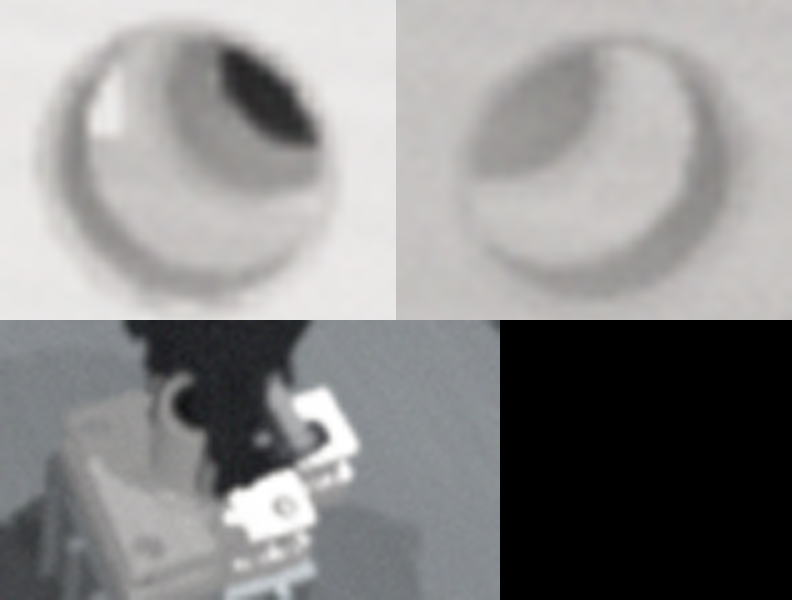

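```bash
python3 - <<'E'
from rel import *
c=read_camera("wrist");p=state()["tool_pos"];b=p[2]-.0165;print(p)
C=back(c,[(203.0,161.5),(323.7,180.8)],b+.008)
B=back(c,[np.array([88+116,308-116])/11+[186,143],np.array([299-116,304-116])/11+[305,162]],b)
for z in (.1024,):
    for l,bl,r,br in ((168,230,206,220),):
        f=c["fx"]/ (c["extrinsics"][2][3]-z)*.97*.005*11
        P=back(c,[np.array([l+f,bl-f])/11+[186,143],np.array([r-f,br-f])/11+[305,162]],z)
        print(f,(P.mean(0)-C.mean(0))*1e3,(P.mean(0)-B.mean(0))*1e3,yaw(C),yaw(B),yaw(P),np.linalg.norm(P[1]-P[0]),np.linalg.norm(B[1]-B[0]))
E
```

```text
[ 0.55564817 -0.24087336  0.13385962]
87.58727428386307 [  0.75751502   0.28200207 -22.95962174] [ -0.05454119   0.10496941 -14.95962174] -0.09455651250876065 -0.09362812912605818 -0.10341202208545452 0.06675588825631049 0.06727278786336192
```

```bash
python3 -m jog '{"translation":[[-0.002,0.002,0],[-0.002,0.002,0],[-0.002,0.002,0],[-0.002,0.002,0],[-0.002,0.002,0],[-0.002,0.002,0],[-0.002,0.002,0],[-0.002,0.002,0]],"angular":[[0,0,0.004],[0,0,0.004],[0,0,0.004],[0,0,0.004],[0,0,0.004],[0,0,0.004],[0,0,0.004],[0,0,0.004]],"grip":[30,30,30,30,30,30,30,30]}'; python3 - <<'E'
from h import *
s=state();print(s["contact_force"],s["tool_pos"],R.from_rotvec(s["tcp_rot"]).as_matrix()[:,2],s["tcp_rot"],abs(s["qd"]).max(),s["grasp_force"])
hand_in()
E
```

```text
clock: 12.68
tool_pos: [0.5559, -0.2407, 0.1341]
tcp_rot: [-0.096, 3.14, 0.0]
contact_force: [0.0, 1.3, -3.7]
finger_gap: 0.0347
grasp_force: 63.1
[ 0.02959281  1.33851239 -3.69871552] [ 0.55593398 -0.24069545  0.13410232] [ 8.60466348e-06  2.71047495e-06 -1.00000000e+00] [-9.55642633e-02  3.14013014e+00  3.84447288e-06] 0.001955624270527862 63.051356077194214
the job is handed in; nothing more can be done
```

I set the square cover lightly onto the housing (about 12 N of contact), then raised it 15 mm; I handed in with it held still and level, and its holes within about 0.5 mm and 0.5° of the threaded holes by the wrist camera. I judged it seated from the contact force, not from a direct view of the joint.

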